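# Swing out the filter and set the iris lever of a microscope light base

### The job

On the microscope's light base, first push the filter holder sideways by its upright pin until no part of it is over the black iris ring. Then gently push the iris lever round by its upright pin until the one long scale mark is centred in the lever's slot, and leave it there. Push only, with closed fingers from the side: do not pinch or force either pin, and leave the things standing and lying about where they are.

Things in the scene. Friction and masses are not known exactly. Their poses are not given: they have to be found in the camera images.
- light_base: Cream light base, fixed to the table, 240 (its x) x 230 (its y) mm, top face 55 mm above the table. Origin: centre of its underside; its front, where the iris lever is, faces its own -x; z up. On top lie a scale disc (diameter 176 mm, to 58 mm height) and the black iris ring (diameter 98 mm, top at 72 mm), both centred on it.
- iris_axis (a point): Point on the vertical turning axis of the iris ring, at the base's top face (55 mm height), at the base's centre.
- lever_pin (a point): Centre of the top end of the lever's upright round steel pin: diameter 12 mm, standing free from 67 to 107 mm above the table, 98 mm from the iris axis at the lever's outer end.
- lever_slot (a point): Middle of the slot in the lever, 75 mm from the iris axis, on the line from the axis to the pin, 64 mm above the table. The lever is two thin steel bars, 14 mm over all, with an open slot 8 mm wide between them, through which the scale is seen from above.
- mark (a point): Middle of the target: the one long black mark (32 x 3.5 mm, radial) among short ones (12 x 2 mm, 0.17 rad apart, four on either side) on the flat aluminium scale disc, 75 mm from the iris axis, 58 mm above the table. The disc is fixed, clamped at a different angle each time.
- iris (a joint): Angle of the iris ring and lever, rad, counter-clockwise from above positive; 0: the lever points to the base's own -x. Range -1.25 to 1.2. Starts between -0.95 and -0.5; the long mark lies at -0.1 to 0.55. It stays where it is left; the pin needs about 2 N sideways to move and must not be loaded with over 20 N.
- filter_hinge (a point): Point on the vertical hinge axis of the filter holder, at the base's right rear corner, 85 mm toward the base's own +x and 85 mm toward its -y from the centre, 55 mm above the table.
- filter_pin (a point): Centre of the top end of the filter holder's upright round steel pin: diameter 12 mm, standing free from 87 to 121 mm above the table, 160 mm from the filter hinge at the end of the holder. The holder is a black disc of 64 mm diameter with a grey glass, 80 to 87 mm above the table, its centre 120 mm from the hinge, on the line from the hinge to the pin.
- filter (a joint): Angle of the filter holder, rad, counter-clockwise from above positive; 0: the disc is centred over the iris ring; starts between -0.15 and 0.15. It swings out to the base's right (-y) side as the angle grows; above 0.68 no part of the disc is over the iris ring; stops at -0.25 and 1.5. It stays where it is left; the pin needs about 1 N sideways to move and must not be loaded with over 20 N.
- objective_a: Loose bystander: steel microscope objective standing at the left front corner of the base on the table, diameter 31, height 52 mm; origin at its underside.
- objective_b: Loose bystander: steel microscope objective standing on the left rear corner of the light base's top, diameter 31, height 44 mm; origin at its underside.
- oil_bottle: Loose bystander: amber glass bottle, diameter 30, height 70 mm, left of the base; origin at its underside.
- dish: Loose bystander: shallow glass dish, diameter 90, height 14 mm, right of the base; origin at its underside.
- screwdriver: Loose bystander: screwdriver 150 mm long, lying behind the base; origin under its middle.
- jar: Loose bystander: glass jar with a white lid, diameter 52, height 60 mm, behind the base; origin at its underside.
- brush: Loose bystander: brush 160 mm long, lying left of the base; origin under its middle.

How it is judged (in metres and radians):
On the way, in this order (a step that is already met when the one before it is completed fails the run):
1. the filter holder is swung out: no part of it is over the iris ring (value of joint filter above 0.68 rad), for 0.2 s.
2. the long mark is centred in the slot of the iris lever (value of joint filter above 0.68 rad and horizontal distance between lever_slot and mark below 0.0045 m and velocity of joint iris between -0.05 and 0.05 rad/s), for 0.3 s.
At the end, for the whole second after the job is handed in: The filter holder is clear of the iris ring (joint filter above 0.68 rad), and the middle of the lever's slot is within 4.5 mm of the middle of the long mark, seen from above, with the iris at rest (all of step 2); the robot touches nothing.
It fails at once if a bystander was lifted or moved by more than 20 mm (distance of any of objective_a, objective_b, oil_bottle, dish, screwdriver, jar, brush from where it was at the start of the episode above 0.02 m).
It fails at once if the iris lever was pinched or forced (over 20 N) (contact force between the fingers and iris above 20 N).
It fails at once if the filter holder was pinched or forced (over 20 N) (contact force between the fingers and filter above 20 N).
It also fails if it takes over 48 s, if anything falls off the work surface, if the arm or the gripper's body presses on something with over 40 N, if the wrist force passes 120 N, or if a joint passes its speed limit or range.

### The arm

A 7-joint arm with a two-finger parallel gripper is mounted at the origin on the work surface. World frame = base frame: x ahead of the robot, y to its left, z up, the work surface at z = 0. Lengths are in m, angles in degrees, forces in N, time in s.
With the tool pointing down it reaches from about 0.35 to 0.775 m from the base axis. Payload 3.1 kg.
Tool frame: the origin (TCP) lies at the very end of the fingers, on their centre line; the grasp point (between the pads) lies 19 mm behind it; z points along the fingers, y is the line along which they close (so a half turn about z gives the same grasp; the last joint's range is limited). The gripper opens to 85 mm and grips with 20 to 120 N. Pads are 22 mm wide; open, the fingers measure 114 mm over their backs; the gripper's body (76 mm by 85 mm) begins 54 mm behind the grasp point. The pads swing forward as they close: fully open they stand 13 mm farther back than shut.
Start: joints at [74.731, 17.813, 0.802, 86.603, -0.252, 75.585, -1.558], TCP at [0.123, -0.536, 0.231] pointing down, gripper open.
Joint ranges: [-154.91, 154.91], [-16.99, 109.72], [-72.82, 74.43], [7.12, 147.25], [-82.49, 262.49], [11.32, 116.49], [-174.64, 174.64]. Speed limits (degrees/s): [159.86, 159.86, 180, 180, 180, 180, 180].

### API

Orientations are given as [roll, pitch, yaw] about the fixed x, y, z axes, in that order (R = Rz(yaw) Ry(pitch) Rx(roll)).
In Python, from rig import ctrl gives the robot as it stands. The module is installed in compiled form; this text tells all that it offers.
- The arm moves only by the tool send_rows, never from a script. Its argument "steps" is text: rows parted by semicolons, each of 7 numbers parted by spaces: the shift along the tool's x, y, z in cm, then the turn, a rotation vector about the tool's x, y, z in rad, then the closure, from 0 (fully open) to 1 (shut). In form: tx ty tz wx wy wz claw; .... A call has 1 to 8 rows; each row is the pose to reach, as a shift and turn from the pose commanded when the call began, along the tool's axes at that moment; what a row does not reach only later rows make up. A row lasts 1/8 s, in which the tool goes at most 62.5 mm and 10.7 degrees, less where a joint would pass 70% of its speed; a pose out of reach is approached as far as the arm can. A call with a gripper value outside its range is refused whole. The fingers move at their own pace and stop on an object; "newtons" is the grip in N (left out, the last holds). Time passes only in rows, so rows that repeat a pose let the fingers close. It gives the time, the measured TCP pose, the force, the opening and the grip force at its end, in the units of the state.
- ctrl.sense(): the state, without advancing time (a new reading comes with each control period).
- ctrl.read_camera(name): name is "scene" or "top" or "wrist"; returns a dict with "pixels" (480x640x3 uint8, red, green, blue), "fx", "fy", "cx", "cy" (pixels), "cam_to_world" (4x4, takes a point from camera to world coordinates); the wrist camera has in their place "hand_eye" (4x4, takes a point from camera to tool coordinates, whose origin is the TCP and whose axes are the flange's). Camera axes: x right, y down, z forward; pixel columns grow to the right and rows downward; lengths in m; the calibration is good to about 2 mm. A picture is of the moment at which its call begins: read the wrist's pose just before it. There is no depth.
- ctrl.finish_job(): hands the job in; it is judged then, once.
The state is a dict: "time_s": time; "q": joint angles; "joint_velocities": joint speeds; "effort": joint torques, N m; "eef_pos": TCP position; "eef_rot": TCP orientation; "ft_force": force on the tool from outside, world axes, zero at the start; "torque": the same for the moment, N m; "gripper_width": finger opening in m; "grasp_force": force on a finger pad.
Only numpy, scipy, OpenCV 4.12 (cv2) and the standard library are available. Lean on these libraries where they do the work, as an engineer would, in place of code of your own. Each camera call takes 0.05 s, during which the arm holds its last target. There are 200 camera calls.

## Working session

There is one attempt and no reset: what is moved stays moved. The work goes in short steps, Python scripts to look and compute and a tool call to move; the robot and the scene stay as the last step left them, time stands still between calls to the robot, and variables do not carry over. Pictures are saved under pics/ and viewed, at most 10 in all, crops included, and the job is handed in when it is done.

Besides the shell and the picture viewer there is one more tool, called after ">>>" as name(argument=value, ...), one argument or row to a line, values as JSON. send_rows: Moves the arm, as the interface text tells. Its arguments: {"type":"object","properties":{"steps":{"type":"string"},"newtons":{"type":"number"}},"required":["steps"]}

```bash
mkdir -p pics; python3 - <<'E'
from rig import ctrl
import cv2,numpy as np
s=ctrl.sense();print({k:np.round(s[k],3) for k in('time_s','eef_pos','eef_rot','ft_force','gripper_width')})
for n in('top','scene'):
    c=ctrl.read_camera(n);cv2.imwrite(f'pics/{n}0.png',c['pixels'][:,:,::-1]);print(n,c['fx'],c['fy'],c['cx'],c['cy'],np.round(c['cam_to_world'],4).tolist())
E
```

```text
{'time_s': np.float64(0.0), 'eef_pos': array([ 0.122, -0.535,  0.23 ]), 'eef_rot': array([-1.79865e+02,  7.00000e-03,  1.28860e+01]), 'ft_force': array([-0.107,  0.495, -0.572]), 'gripper_width': np.float64(0.086)}
top 579.7320474013158 579.7320474013158 321.2642755518012 236.4531264438816 [[0.021, -0.998, 0.0589, 0.5347], [-0.9997, -0.0203, 0.0129, 0.0683], [-0.0117, -0.0591, -0.9982, 1.1199], [0.0, 0.0, 0.0, 1.0]]
scene 553.1945212850152 553.1945212850152 323.3869538841097 239.5755817000175 [[-0.7028, 0.5152, -0.4905, 1.0806], [0.7113, 0.4973, -0.4967, 0.5431], [-0.012, -0.698, -0.716, 0.7874], [0.0, 0.0, 0.0, 1.0]]
```

View pics/top0.png

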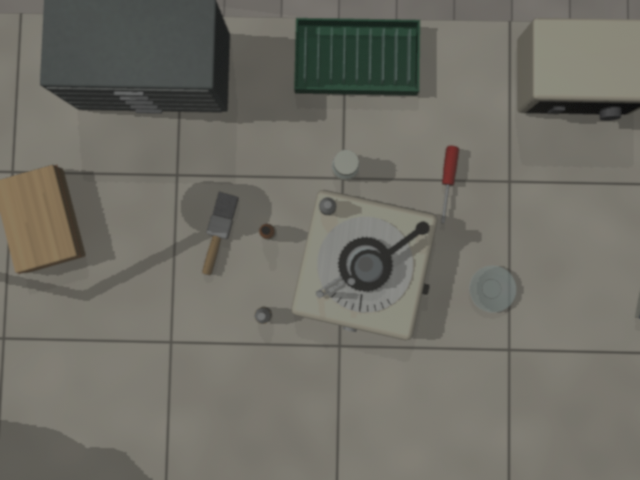

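View pics/scene0.png

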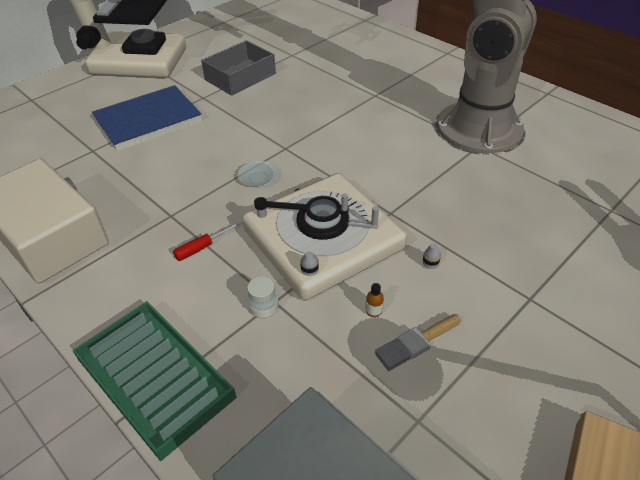

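The top view shows the base with corners near (319,191), (435,212), (410,338) and (293,313). The hinge is at (423,228), the filter pin near (351,282), the lever pin near (321,293) and the long mark near (361,300). I'll enlarge that area and measure it.

```bash
cat > h.py <<'E'
from rig import ctrl
import cv2,numpy as np
def ray(c,T,u,v,z):
    d=T[:3,:3]@np.array([(u-c['cx'])/c['fx'],(v-c['cy'])/c['fy'],1]);o=T[:3,3]
    return o+d*(z-o[2])/d[2]
def proj(c,T,p):
    q=T[:3,:3].T@(np.array(p)-T[:3,3]);return np.array([c['fx']*q[0]/q[2]+c['cx'],c['fy']*q[1]/q[2]+c['cy']])
E
python3 - <<'E'
from h import *
c=ctrl.read_camera('top');T=c['cam_to_world'];im=c['pixels'][:,:,::-1]
hsv=cv2.cvtColor(im,cv2.COLOR_BGR2HSV)
print(hsv[200,345],hsv[325,390],hsv[400,390],hsv[240,400])
crop=im[180:345,285:445];cv2.imwrite('pics/crop0.png',cv2.resize(crop,None,fx=3.6,fy=3.6,interpolation=cv2.INTER_CUBIC))
q=np.array([ray(c,T,u,v,.055)[:2] for u,v in[(319,191),(435,212),(410,338),(293,313)]]);print(q,q.mean(0))
e=q[0]+q[1]-q[2]-q[3];print(np.degrees(np.arctan2(e[1],e[0])))
E
```

```text
[ 26  27 132] [ 30  24 139] [ 23  24 129] [30  8 91]
[[ 0.68157952  0.08802198]
 [ 0.64682461 -0.12630571]
 [ 0.41585842 -0.08312983]
 [ 0.45637645  0.13075924]] [0.55015975 0.00233642]
-10.66592564181332
```

View pics/crop0.png

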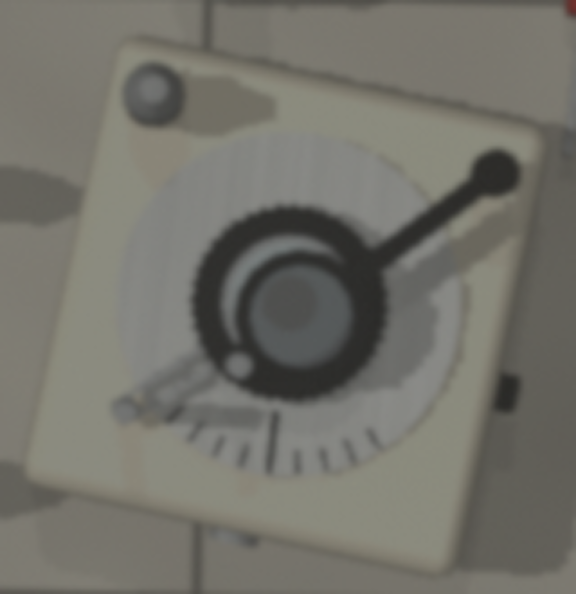

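The crop (3.6×, offset 285,180) shows the ring centre at (290,302), the hinge cap at (495,172) and the filter pin top at (238,364). The lever pin top is at (123,409) and the long mark runs from (275,412) to (270,472).

```bash
python3 - <<'E'
from h import *
c=ctrl.read_camera('top');T=c['cam_to_world']
f=lambda u,v,z:ray(c,T,285+u/3.6,180+v/3.6,z)[:2]
ax=f(290,302,.072);hi=f(495,172,.09);fp=f(238,364,.121);lp=f(123,409,.107);mk=f(272.5,442,.058)
for n,p in dict(ax=ax,hi=hi,fp=fp,lp=lp,mk=mk).items():print(n,p.round(4))
print(np.linalg.norm(fp-hi),np.linalg.norm(lp-ax),np.linalg.norm(mk-ax))
a=lambda v:np.degrees(np.arctan2(v[1],v[0]))
yaw=-10.67;print('filter',a(fp-hi),'lever',a(ax-lp)-yaw,'mark',a(ax-mk)-yaw,'hinge',a(hi-ax)-yaw)
t=np.radians(a(hi-fp)-(a(hi-ax)))
print('filter joint',t)
for dd in(0,.7,.75,.8,.85):
  th=np.radians(a(ax-hi))+dd
  print(dd,(hi+.16*np.array([np.cos(th),np.sin(th)])).round(4))
E
```

```text
ax [0.5485 0.0009]
hi [ 0.6145 -0.098 ]
fp [0.5178 0.0283]
lp [0.4947 0.083 ]
mk [0.4778 0.0077]
0.1591139871307416 0.09811984627230937 0.07106900069750022
filter 127.42663729024594 lever -46.07049669542535 mark 5.197434400764087 hinge -45.619512945832554
filter joint 0.06485905711833435
0 [0.5257 0.0351]
0.7 [ 0.4609 -0.0534]
0.75 [ 0.4588 -0.0612]
0.8 [ 0.4572 -0.069 ]
0.85 [ 0.4559 -0.0769]
```

```bash
cat >> h.py <<'E'
from scipy.spatial.transform import Rotation as R
def rows(targets,p=None,rot=None):
    s=ctrl.sense();p=np.array(s['eef_pos']) if p is None else p
    A=R.from_euler('xyz',s['eef_rot'] if rot is None else rot,degrees=True)
    for x,y,z,yaw in targets:
        t=A.inv().apply(np.array([x,y,z])-p)*100
        w=(A.inv()*R.from_euler('xyz',[180,0,yaw],degrees=True)).as_rotvec()
        print(t.round(2),w.round(3))
E
python3 -c "
from h import *
rows([(.33,-.245,.23,25),(.54,.048,.23,38)])"
```

```text
[ 26.71 -23.72   0.09] [-0.001 -0.    -0.211]
[ 53.71 -47.59   0.13] [-0.001 -0.    -0.438]
```

>>> send_rows(
  steps="4 -3.5 0 0 0 -0.03 1; 8 -7 0 0 0 -0.06 1; 12 -10.5 0 0 0 -0.09 1; 16 -14 0 0 0 -0.12 1; 20 -17.5 0 0 0 -0.15 1; 24 -21 0 0 0 -0.18 1; 27 -24 0 0 0 -0.21 1; 30 -26.5 0 0 0 -0.24 1",
  newtons=20,
)

```text
time_s: 1.2
eef_pos: [0.3565, -0.2093, 0.2313]
eef_rot: [180.0, 0.0, 26.7]
ft_force: [0.9, -1.7, -0.3]
gripper_width: 0.0
grasp_force: 0.0
```

```bash
python3 -c "
from h import *
s=ctrl.sense();print(s['eef_pos'],s['eef_rot'],s['q'],s['gripper_width'])
rows([(.54,.048,.23,38)])"
```

```text
[ 0.3565066  -0.20929538  0.23129757] [1.79985849e+02 1.10392821e-02 2.67450291e+01] [ 47.359007     2.52054493 -19.93704277 105.21642628   0.91945032
  72.41102247 -36.09302548] 2.5966217489704135e-05
[ 27.97 -14.72   0.12] [ 0.     0.    -0.196]
```

>>> send_rows(
  steps="4 -2.1 0 0 0 -0.03 1; 8 -4.2 0 0 0 -0.06 1; 12 -6.3 0 0 0 -0.09 1; 16 -8.4 0 0 0 -0.12 1; 20 -10.5 0 0 0 -0.15 1; 24 -12.6 0 0 0 -0.18 1; 28 -14.7 0 0 0 -0.196 1; 28 -14.7 0 0 0 -0.196 1",
)

```text
time_s: 2.2
eef_pos: [0.541, 0.0507, 0.2308]
eef_rot: [-179.8, -0.1, 38.3]
ft_force: [0.7, -0.9, 0.1]
gripper_width: -0.0002
grasp_force: 0.0
```

```bash
python3 - <<'E'
from h import *
s=ctrl.sense();print(s['eef_pos'],s['eef_rot'],s['q'])
c=ctrl.read_camera('wrist');cv2.imwrite('pics/w0.png',c['pixels'][:,:,::-1]);print(c['fx'],c['cx'],c['cy'],np.round(c['hand_eye'],4).tolist())
A=np.eye(4);A[:3,:3]=R.from_euler('xyz',s['eef_rot'],degrees=True).as_matrix();A[:3,3]=s['eef_pos'];T=A@c['hand_eye']
for n,p in dict(ax=(.5485,.0009,.072),fp=(.5178,.0283,.121),lp=(.4947,.083,.107),mk=(.4778,.0077,.058)).items():print(n,proj(c,T,p).round(0))
rows([(.54,.048,.15,38),(.54,.048,.097,38)])
E
```

```text
[0.54096902 0.05071361 0.23082087] [-1.79820089e+02 -1.17337047e-01  3.82678550e+01] [ 18.74081466  20.44423608 -34.66386317  86.65940959  11.56932574
  76.52902703 -68.65563389]
362.3679457365425 320.1840576620181 239.70725153097825 [[-0.0016, -0.9485, -0.3167, 0.0823], [1.0, -0.0013, -0.0009, -0.0004], [0.0004, -0.3167, 0.9485, -0.1416], [0.0, 0.0, 0.0, 1.0]]
ax [371. 247.]
fp [326. 278.]
lp [252. 252.]
mk [316. 293.]
[-0.01 -0.03  8.08] [-0.001  0.     0.001]
[-1.000e-02 -2.000e-02  1.338e+01] [-0.001  0.     0.001]
```

View pics/w0.png

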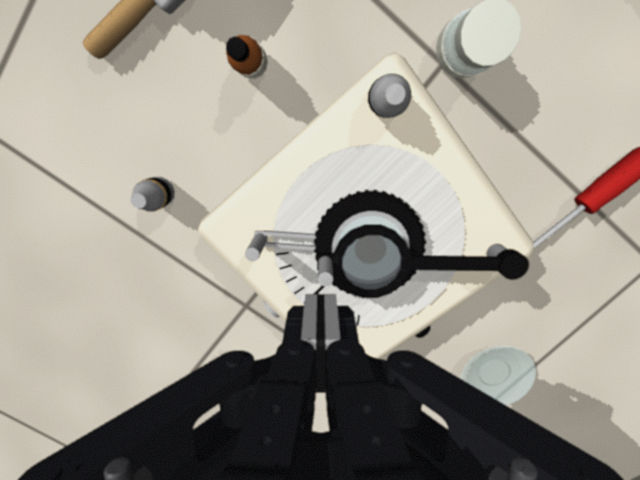

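The wrist view puts the filter pin top at (326,278) and the lever pin top at (252,252), both matching the predictions. The fingers stand clear behind the filter pin, so I'll descend.

>>> send_rows(
  steps="0 0 3 0 0 0 1; 0 0 6 0 0 0 1; 0 0 9 0 0 0 1; 0 0 11 0 0 0 1; 0 0 12.5 0 0 0 1; 0 0 13.2 0 0 0 1; 0 0 13.2 0 0 0 1",
)

```text
time_s: 3.12
eef_pos: [0.5403, 0.0455, 0.0993]
eef_rot: [180.0, 0.0, 37.8]
ft_force: [0.6, -0.4, 0.4]
gripper_width: -0.0002
grasp_force: 0.0
```

```bash
cat >> h.py <<'E'
hi=np.array([.6145,-.098]);ax=np.array([.5485,.0009])
def pt(c0,r,deg,off,z):  # pusher pose behind pin at polar angle deg
    t=np.radians(deg);u=np.array([np.cos(t),np.sin(t)]);q=c0+r*u-off*np.array([-u[1],u[0]])
    return (q[0],q[1],z,deg-90)
E
python3 - <<'E'
from h import *
s=ctrl.sense();print(s['eef_pos'],s['eef_rot'],s['ft_force'])
d0=np.degrees(np.arctan2(*(ax-hi)[::-1]))
rows([pt(hi,.16,d0+np.degrees(j),.017,.099) for j in(.0,.05,.1,.15,.2,.25,.3,.35,.4)])
E
```

```text
[0.54030924 0.04552134 0.09927591] [1.79991521e+02 2.18555795e-02 3.78334625e+01] [ 0.63162795 -0.44327415  0.37080704]
[-0.1   0.05  0.03] [0.    0.    0.072]
[-0.89 -0.07  0.03] [0.    0.    0.022]
[-1.69 -0.16  0.03] [ 0.     0.    -0.028]
[-2.5  -0.2   0.03] [ 0.     0.    -0.078]
[-3.3  -0.2   0.03] [ 0.     0.    -0.128]
[-4.11 -0.16  0.03] [ 0.     0.    -0.178]
[-4.91 -0.08  0.03] [ 0.     0.    -0.228]
[-5.7   0.03  0.03] [ 0.     0.    -0.278]
[-6.49  0.19  0.03] [ 0.     0.    -0.328]
```

>>> send_rows(
  steps="-0.6 -0.05 0 0 0 0.02 1; -1.1 -0.1 0 0 0 0 1; -1.7 -0.15 0 0 0 -0.03 1; -2.5 -0.2 0 0 0 -0.08 1; -3.3 -0.2 0 0 0 -0.13 1; -4.1 -0.15 0 0 0 -0.18 1; -4.9 -0.1 0 0 0 -0.23 1; -5.5 0 0 0 0 -0.27 1",
)

```text
time_s: 4.12
eef_pos: [0.4968, 0.0125, 0.0998]
eef_rot: [180.0, -0.1, 53.5]
ft_force: [-0.4, 2.0, 0.8]
gripper_width: 0.0
grasp_force: 0.5
```

```bash
python3 - <<'E'
from h import *
s=ctrl.sense();print(s['eef_pos'],s['eef_rot'],s['ft_force'])
c=ctrl.read_camera('top');cv2.imwrite('pics/crop1.png',cv2.resize(c['pixels'][180:345,285:445,::-1],None,fx=3.6,fy=3.6,interpolation=cv2.INTER_CUBIC))
d0=np.degrees(np.arctan2(*(ax-hi)[::-1]))
rows([pt(hi,.16,d0+np.degrees(j),.017,.099) for j in(.4,.45,.5,.55,.6,.65,.7,.75,.8,.84)])
E
```

```text
[0.49683305 0.01254949 0.09975114] [ 1.79974612e+02 -6.56782256e-02  5.34855902e+01] [-0.38426979  2.00269072  0.83056941]
[-0.95 -0.04  0.06] [ 0.     0.    -0.055]
[-1.76 -0.06  0.06] [ 0.     0.    -0.105]
[-2.56 -0.04  0.06] [ 0.     0.    -0.155]
[-3.36  0.02  0.06] [ 0.     0.    -0.205]
[-4.16  0.12  0.06] [ 0.     0.    -0.255]
[-4.95  0.25  0.06] [ 0.     0.    -0.305]
[-5.74  0.43  0.06] [ 0.     0.    -0.355]
[-6.51  0.65  0.06] [ 0.     0.    -0.405]
[-7.28  0.91  0.06] [ 0.     0.    -0.455]
[-7.88  1.14  0.06] [ 0.     0.    -0.495]
```

View pics/crop1.png

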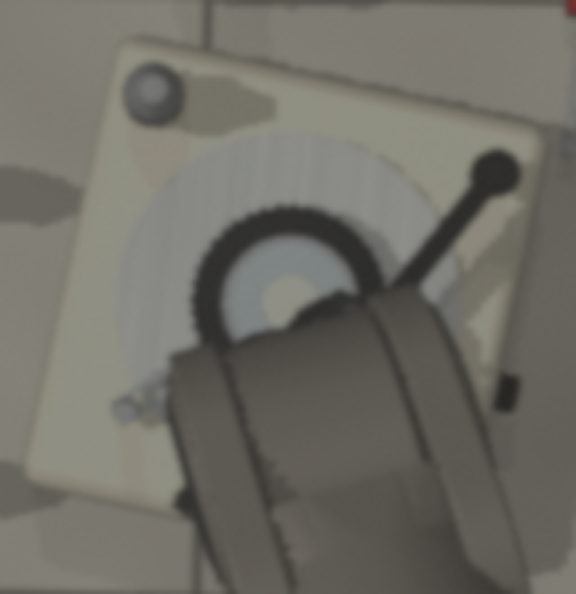

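The holder is swinging: its arm has turned away from the hinge at (495,172), and the push force is about 2 N. I'll continue.

>>> send_rows(
  steps="-0.9 0 0 0 0 -0.05 1; -1.8 -0.05 0 0 0 -0.1 1; -2.6 -0.05 0 0 0 -0.16 1; -3.4 0 0 0 0 -0.2 1; -4.2 0.1 0 0 0 -0.25 1; -5 0.25 0 0 0 -0.3 1; -5.7 0.45 0 0 0 -0.35 1; -6.5 0.65 0 0 0 -0.4 1",
)

```text
time_s: 5.18
eef_pos: [0.463, -0.0433, 0.0994]
eef_rot: [-180.0, -0.0, 76.4]
ft_force: [0.2, 1.3, 0.6]
gripper_width: 0.0001
grasp_force: 0.6
```

>>> send_rows(
  steps="-0.5 0 0 0 0 -0.03 1; -1 0.05 0 0 0 -0.06 1; -1.4 0.1 0 0 0 -0.09 1; -1.4 0.1 0 0 0 -0.09 1; -0.4 0 0 0 0 -0.09 1; 1 -0.2 0 0 0 -0.09 1; 1 -0.2 -2 0 0 -0.09 1; 1 -0.2 -5 0 0 -0.09 1",
)

```text
time_s: 6.18
eef_pos: [0.463, -0.0318, 0.1492]
eef_rot: [-179.9, -0.0, 81.6]
ft_force: [0.8, -0.9, 0.4]
gripper_width: 0.0001
grasp_force: 0.0
```

```bash
python3 - <<'E'
from h import *
s=ctrl.sense();print(s['time_s'],s['eef_pos'],s['eef_rot'],s['ft_force'])
# standoff for lever: 30 mm behind lever pin
lp=np.array([.4947,.083]);d=np.degrees(np.arctan2(*(lp-ax)[::-1]));print(d)
rows([pt(ax,.098,d,.034,.15),pt(ax,.098,d,.034,.079)])
E
```

```text
6.175 [ 0.46301354 -0.03178839  0.14918476] [-1.79868370e+02 -3.32583841e-02  8.15644587e+01] [ 0.75412454 -0.90531422  0.40708542]
123.23676197268665
[14.07  4.   -0.08] [-0.002  0.     0.843]
[14.06  4.02  7.02] [-0.002  0.     0.843]
```

>>> send_rows(
  steps="1.8 0.5 -2 0 0 0.11 1; 3.6 1 -3 0 0 0.22 1; 5.4 1.5 -3 0 0 0.33 1; 7.2 2 -3 0 0 0.44 1; 9 2.5 -3 0 0 0.55 1; 10.8 3 -3 0 0 0.66 1; 12.6 3.5 -3 0 0 0.77 1; 14 4 -3 0 0 0.843 1",
)

```text
time_s: 7.18
eef_pos: [0.5241, 0.1016, 0.1793]
eef_rot: [-180.0, -0.0, 33.1]
ft_force: [-0.1, -0.3, -0.1]
gripper_width: 0.0001
grasp_force: 0.0
```

```bash
cat >> h.py <<'E'
def wrist(name):
    s=ctrl.sense();c=ctrl.read_camera('wrist');cv2.imwrite(name,c['pixels'][:,:,::-1])
    A=np.eye(4);A[:3,:3]=R.from_euler('xyz',s['eef_rot'],degrees=True).as_matrix();A[:3,3]=s['eef_pos']
    print(s['time_s'],s['eef_pos'],s['eef_rot'],s['ft_force']);return c,A@c['hand_eye']
E
python3 - <<'E'
from h import *
c,T=wrist('pics/w1.png')
for n,p in dict(ax=(.5485,.0009,.072),lp=(.4947,.083,.107),mk=(.4778,.0077,.058)).items():print(n,proj(c,T,p).round(0))
rows([pt(ax,.098,123.24,.034,.18),pt(ax,.098,123.24,.034,.079)])
E
```

```text
7.175 [0.52408224 0.1015812  0.17931327] [-1.79964423e+02 -2.67177971e-02  3.31158815e+01] [-0.13818489 -0.29215488 -0.06894792]
ax [451. 282.]
lp [321. 305.]
mk [385. 335.]
[-0.26  0.12 -0.05] [-0.002 -0.003 -0.001]
[-0.29  0.15 10.05] [-0.002 -0.003 -0.001]
```

View pics/w1.png

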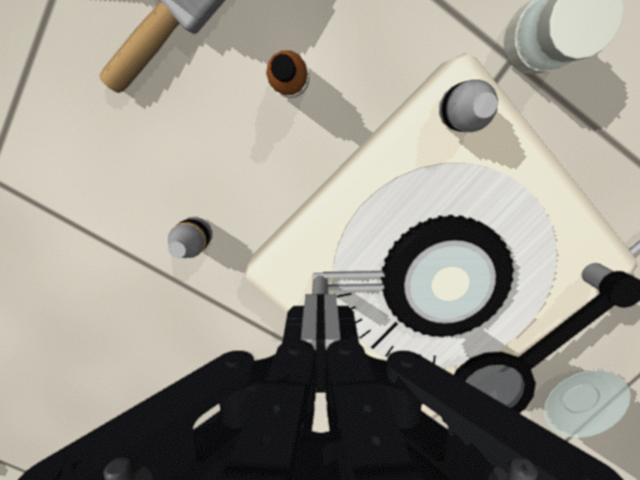

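The wrist view shows the filter disc at (495,385), clear of the iris ring. The long mark runs from (396,323) to (374,347), and its middle lands exactly on the prediction. I'll descend behind the lever pin.

>>> send_rows(
  steps="-0.1 0.05 2.5 0 0 0 1; -0.2 0.1 5 0 0 0 1; -0.3 0.15 7 0 0 0 1; -0.3 0.15 8.5 0 0 0 1; -0.3 0.15 9.5 0 0 0 1; -0.3 0.15 10 0 0 0 1; -0.3 0.15 10 0 0 0 1",
)

```text
time_s: 8.1
eef_pos: [0.5227, 0.0961, 0.0794]
eef_rot: [180.0, -0.0, 33.1]
ft_force: [1.3, 0.0, -0.7]
gripper_width: -0.0003
grasp_force: 0.0
```

```bash
python3 - <<'E'
from h import *
s=ctrl.sense();print(s['eef_pos'],s['eef_rot'],s['ft_force'])
rows([pt(ax,.098,123.24+np.degrees(j),.017,.079) for j in(-.1,-.05,0,.06,.12,.18,.24,.3,.36,.42)])
E
```

```text
[0.52266915 0.09607467 0.07935224] [ 1.79999850e+02 -9.10535345e-03  3.31214946e+01] [ 1.33780784  0.02650882 -0.7421168 ]
[-0.39 -0.2   0.04] [-0.    -0.     0.098]
[-0.87 -0.32  0.04] [-0.    -0.     0.048]
[-1.36 -0.42  0.04] [ 0.    -0.    -0.002]
[-1.95 -0.5   0.03] [ 0.    -0.    -0.062]
[-2.54 -0.55  0.03] [ 0.    -0.    -0.122]
[-3.14 -0.56  0.03] [ 0.    -0.    -0.182]
[-3.74 -0.54  0.03] [ 0.    -0.    -0.242]
[-4.33 -0.48  0.03] [ 0.    -0.    -0.302]
[-4.92 -0.38  0.03] [ 0.    -0.    -0.362]
[-5.5  -0.25  0.03] [ 0.    -0.    -0.422]
```

>>> send_rows(
  steps="-0.5 -0.3 0 0 0 0.04 1; -0.9 -0.35 0 0 0 0.04 1; -1.4 -0.4 0 0 0 0 1; -1.95 -0.5 0 0 0 -0.06 1; -2.5 -0.55 0 0 0 -0.12 1; -3.1 -0.55 0 0 0 -0.18 1; -3.7 -0.55 0 0 0 -0.24 1; -4.3 -0.5 0 0 0 -0.3 1",
)

```text
time_s: 9.1
eef_pos: [0.4844, 0.0772, 0.0799]
eef_rot: [179.9, -0.1, 50.4]
ft_force: [1.9, 0.9, -1.0]
gripper_width: 0.0001
grasp_force: 0.9
```

```bash
python3 - <<'E'
from h import *
c,T=wrist('pics/w2.png')
rows([pt(ax,.098,123.24+np.degrees(j),.017,.079) for j in(.3,.36,.42,.48,.54,.6,.66,.72,.78,.8,.82,.84,.86,.88,.9)])
E
```

```text
9.1 [0.4844192  0.07718821 0.07985383] [ 1.79924943e+02 -1.39957693e-01  5.04279243e+01] [ 1.87877539  0.90477027 -0.99479586]
[0.01 0.01 0.07] [ 0.001 -0.001  0.001]
[-0.58 -0.08  0.07] [ 0.001 -0.001 -0.059]
[-1.18 -0.13  0.07] [ 0.001 -0.001 -0.119]
[-1.77 -0.14  0.07] [ 0.001 -0.001 -0.179]
[-2.37 -0.12  0.07] [ 0.001 -0.001 -0.239]
[-2.96 -0.06  0.07] [ 0.001 -0.001 -0.299]
[-3.55  0.04  0.07] [ 0.001 -0.001 -0.359]
[-4.13  0.16  0.07] [ 0.001 -0.001 -0.419]
[-4.71  0.33  0.07] [ 0.001 -0.001 -0.479]
[-4.9   0.39  0.07] [ 0.001 -0.001 -0.499]
[-5.08  0.46  0.07] [ 0.001 -0.001 -0.519]
[-5.27  0.53  0.07] [ 0.001 -0.001 -0.539]
[-5.46  0.6   0.07] [ 0.001 -0.001 -0.559]
[-5.64  0.68  0.07] [ 0.001 -0.001 -0.579]
[-5.82  0.76  0.07] [ 0.001 -0.001 -0.599]
```

View pics/w2.png

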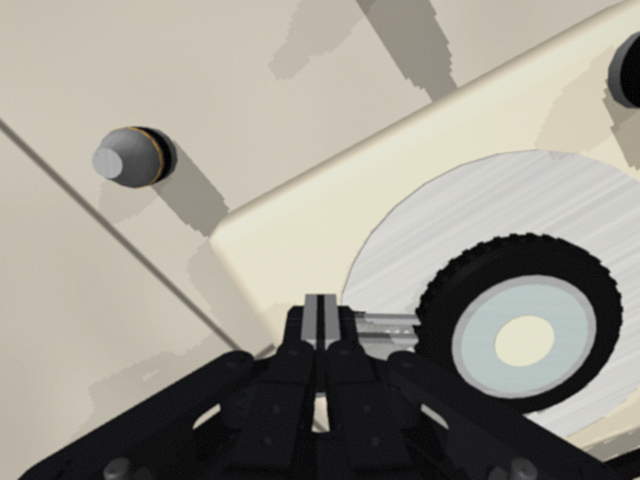

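The lever, visible at (385,325), is following the fingers at about 2 N. I'll continue and stop a little short of the mark.

>>> send_rows(
  steps="-0.6 -0.1 0.07 0 0 -0.06 1; -1.2 -0.15 0.07 0 0 -0.12 1; -1.8 -0.15 0.07 0 0 -0.18 1; -2.4 -0.1 0.07 0 0 -0.24 1; -3 -0.05 0.07 0 0 -0.3 1; -3.55 0.05 0.07 0 0 -0.36 1; -4.1 0.15 0.07 0 0 -0.42 1; -4.5 0.25 0.07 0 0 -0.46 1",
)

```text
time_s: 10.15
eef_pos: [0.457, 0.0413, 0.0791]
eef_rot: [180.0, -0.1, 76.7]
ft_force: [-0.8, 1.6, 0.7]
gripper_width: -0.0
grasp_force: 0.9
```

```bash
python3 - <<'E'
from h import *
s=ctrl.sense();print(s['eef_pos'],s['eef_rot'],s['ft_force'])
rows([pt(ax,.098,123.24+np.degrees(j),.017,.079) for j in(.78,.8,.82,.84)]+[pt(ax,.098,123.24+47,.035,.079)]+[pt(ax,.098,123.24+47,.055,z) for z in (.12,.2)])
E
```

```text
[0.45698451 0.04129208 0.07913381] [ 1.79963955e+02 -6.82099859e-02  7.67114026e+01] [-0.79938258  1.5950956   0.67156341]
[-0.34  0.    0.01] [ 0.001 -0.001 -0.021]
[-0.53 -0.03  0.01] [ 0.001 -0.001 -0.041]
[-0.73 -0.05  0.01] [ 0.001 -0.001 -0.061]
[-0.93 -0.07  0.01] [ 0.001 -0.001 -0.081]
[ 1.06 -0.16  0.01] [ 0.001 -0.001 -0.062]
[ 3.06 -0.28 -4.08] [ 0.001 -0.001 -0.062]
[  3.07  -0.28 -12.08] [ 0.001 -0.001 -0.062]
```

>>> send_rows(
  steps="-0.3 0 0 0 0 -0.02 1; -0.6 -0.05 0 0 0 -0.04 1; -0.75 -0.05 0 0 0 -0.06 1; -0.75 -0.05 0 0 0 -0.06 1; 0.5 -0.15 0 0 0 -0.06 1; 1.5 -0.2 -2 0 0 -0.06 1; 1.5 -0.2 -6 0 0 -0.06 1; 0 0 -10 0 0 -0.06 1",
)

```text
time_s: 11.15
eef_pos: [0.4569, 0.0423, 0.1796]
eef_rot: [-180.0, -0.0, 80.3]
ft_force: [1.5, -0.7, -0.4]
gripper_width: -0.0002
grasp_force: 0.0
```

>>> send_rows(
  steps="-3 0.5 -2 0 0 0 1; -6 1 -2 0 0 0 1; -7 1.5 -2 0 0 0 1; -7 1.5 -2 0 0 0 1",
)

```text
time_s: 11.65
eef_pos: [0.4598, -0.0309, 0.1982]
eef_rot: [-180.0, -0.0, 80.0]
ft_force: [0.8, 1.3, 0.1]
gripper_width: -0.0002
grasp_force: 0.0
```

```bash
python3 - <<'E'
from h import *
c,T=wrist('pics/w3.png')
for n,p in dict(ax=(.5485,.0009,.072),mk=(.4778,.0077,.058),slot=tuple(ax+.075*np.array([np.cos(np.radians(170.2)),np.sin(np.radians(170.2))]))+(.064,)).items():
    print(n,proj(c,T,p).round(1))
u,v=proj(c,T,(.4778,.0077,.058)).astype(int);x0,y0=max(u-100,0),max(v-75,0);print(x0,y0)
cv2.imwrite('pics/w3c.png',cv2.resize(c['pixels'][y0:y0+150,x0:x0+200,::-1],None,fx=4,fy=4,interpolation=cv2.INTER_CUBIC))
E
```

```text
11.65 [ 0.45981738 -0.03091088  0.19816878] [-1.79954245e+02 -4.24643166e-02  8.00397866e+01] [0.76400244 1.29290299 0.14061844]
ax [432.  170.1]
mk [334.4 175. ]
slot [329.2 169.1]
234 100
```

View pics/w3c.png

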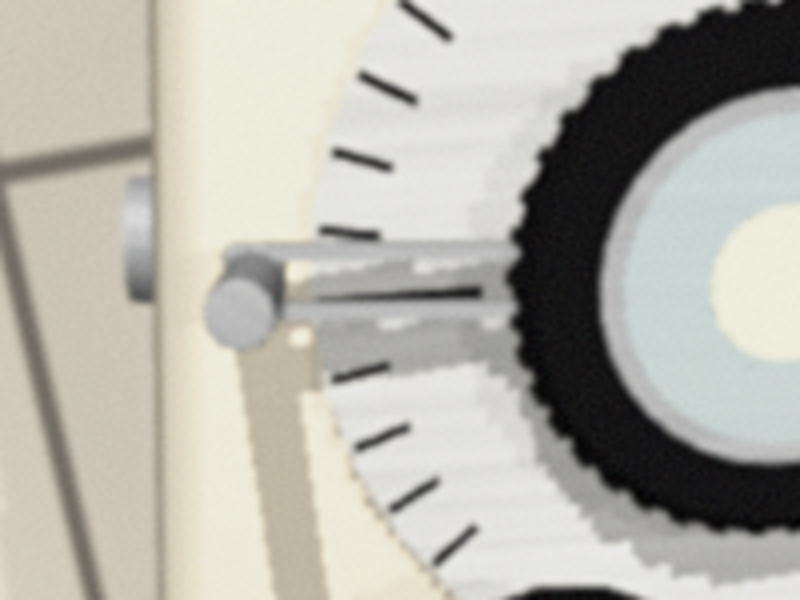

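The crop (4×, offset 234,100) shows the mark's inner end at (480,292), with its outer part beside the lower bar. The bar centre lines are at y≈249 and 309 at x=400, so the mark is a few mm further counter-clockwise, as planned.

```bash
python3 - <<'E'
from h import *
s=ctrl.sense();c=ctrl.read_camera('wrist')
A=np.eye(4);A[:3,:3]=R.from_euler('xyz',s['eef_rot'],degrees=True).as_matrix();A[:3,3]=s['eef_pos'];T=A@c['hand_eye']
print(s['eef_pos'])
f=lambda u,v,z:ray(c,T,234+u/4,100+v/4,z)[:2]
# ring axis from ring outer outline (top edge z .072)
g=cv2.cvtColor(c['pixels'],cv2.COLOR_RGB2GRAY);m=(g<60).astype(np.uint8)
n,l,st,_=cv2.connectedComponentsWithStats(m);k=l[165,234+545//4+3];k=l[100+290//4,234+560//4]
P=np.argwhere(l==k)[:,::-1].astype(float);print(st[k])
W=np.array([ray(c,T,u,v,.072)[:2] for u,v in P]);(cx,cy),r=cv2.minEnclosingCircle(W.astype(np.float32)*1000);print('ring',cx,cy,r)
C=np.array([cx,cy])/1000
ang=lambda p,c0:np.degrees(np.arctan2(*(p-c0)[::-1]))%360
for c0 in(ax,C):
  print('inner',ang(f(480,292,.058),c0),'mid',ang(f(397,296.5,.058),c0))
  for a,b in(((350,233),(361,374)),((363,160),(383,436)),((388,88),(415,495))):
    x,y=ang(f(*a,.058),c0),ang(f(*b,.058),c0);print('tick',x,y,(x+y)/2)
  print('bars',ang(f(400,249,.066),c0),ang(f(400,309,.066),c0),'pin',ang(f(241,313,.107),c0),np.linalg.norm(f(241,313,.107)-c0))
print('mm between bar mid & mark',(f(400,279,.066)-f(400,296,.058))*1000,(f(400,249,.066)-f(400,309,.066))*1000)
E
```

```text
[ 0.45963676 -0.02975755  0.19820054]
[ 362  101  134  134 6636]
ring 545.2724609375 1.9735524654388428 48.90105056762695
inner 172.86312877687143 mid 172.92994342459264
tick 164.15305316979385 183.4041134237408 173.77858329676732
tick 154.5765250434193 192.76963212232857 173.67307858287393
tick 145.0236079851514 202.60031395609425 173.8119609706228
bars 165.06361891331318 173.89517380697575 pin 169.63893707719387 0.09887019493832454
inner 173.5821662892102 mid 173.48499428556477
tick 164.26378191209633 184.3302008699228 174.29699139100956
tick 154.27281824226066 194.061677760399 174.16724800132982
tick 144.31765063987783 204.2340225894408 174.2758366146593
bars 165.23439872328495 174.4988705460826 pin 169.92425026130707 0.09550338932793037
mm between bar mid & mark [0.41766277 4.29085942] [ 1.78636635 10.97301075]
```

```bash
python3 - <<'E'
from h import *
rows([pt(ax,.098,171,.034,.2),pt(ax,.098,171,.034,.079)])
E
```

```text
[ 7.75 -1.59 -0.16] [-0.001 -0.001 -0.014]
[ 7.73 -1.58 11.94] [-0.001 -0.001 -0.014]
```

>>> send_rows(
  steps="3 -0.6 0 0 0 0 1; 6 -1.2 0 0 0 0 1; 7.8 -1.6 1 0 0 -0.01 1; 7.8 -1.6 4 0 0 -0.01 1; 7.8 -1.6 7 0 0 -0.01 1; 7.8 -1.6 10 0 0 -0.01 1; 7.8 -1.6 12 0 0 -0.01 1; 7.8 -1.6 12 0 0 -0.01 1",
)

```text
time_s: 12.75
eef_pos: [0.4555, 0.0499, 0.0773]
eef_rot: [-179.8, -0.0, 80.8]
ft_force: [-0.2, 0.0, 0.3]
gripper_width: 0.0003
grasp_force: 0.0
```

```bash
python3 - <<'E'
from h import *
ctrl.read_camera('top')
s=ctrl.sense();print(s['eef_pos'],s['eef_rot'],s['ft_force'])
rows([pt(ax,.098,123.24+np.degrees(j),.017,.079) for j in(.80,.82,.85,.87,.889)])
E
```

```text
[0.45672711 0.04990261 0.07838553] [-1.79912584e+02 -3.71970757e-02  8.08035891e+01] [ 0.2153399  -0.0710489   0.32293089]
[-1.38  0.1  -0.06] [-0.002 -0.001  0.03 ]
[-1.57  0.06 -0.06] [-0.002 -0.001  0.01 ]
[-1.87  0.01 -0.06] [-0.002 -0.001 -0.02 ]
[-2.06 -0.02 -0.06] [-0.002 -0.001 -0.04 ]
[-2.25 -0.04 -0.06] [-0.002 -0.001 -0.059]
```

>>> send_rows(
  steps="-0.8 0.1 0 0 0 0.02 1; -1.4 0.1 0 0 0 0.02 1; -1.6 0.05 0 0 0 0 1; -1.8 0 0 0 0 -0.02 1; -2 0 0 0 0 -0.04 1; -2.15 0 0 0 0 -0.05 1; -2.2 0 0 0 0 -0.055 1; -2.2 0 0 0 0 -0.055 1",
)

```text
time_s: 13.8
eef_pos: [0.4536, 0.0268, 0.0785]
eef_rot: [-180.0, 0.0, 83.8]
ft_force: [0.1, 1.0, 0.5]
gripper_width: -0.0002
grasp_force: 0.7
```

>>> send_rows(
  steps="0.7 0 0 0 0 0 1; 2 0 -2 0 0 0 1; 2 0 -6 0 0 0 1; 0 0 -11 0 0 0 1; -3 0.5 -12 0 0 0 1; -6 1 -12 0 0 0 1; -6 1.5 -12 0 0 0 1; -6 1.5 -12 0 0 0 1",
)

```text
time_s: 14.8
eef_pos: [0.4621, -0.0334, 0.1982]
eef_rot: [-179.9, -0.1, 83.9]
ft_force: [-0.1, 0.4, 0.5]
gripper_width: 0.0
grasp_force: 0.0
```

```bash
python3 - <<'E'
from h import *
c,T=wrist('pics/w4.png')
u,v=proj(c,T,(.4778,.0077,.058)).astype(int);x0,y0=max(u-100,0),max(v-75,0);print(x0,y0)
cv2.imwrite('pics/w4c.png',cv2.resize(c['pixels'][y0:y0+150,x0:x0+200,::-1],None,fx=4,fy=4,interpolation=cv2.INTER_CUBIC))
E
```

```text
14.8 [ 0.46209009 -0.03343191  0.19824129] [-1.79938531e+02 -5.96101944e-02  8.38647731e+01] [-0.06424269  0.43511883  0.49080078]
234 98
```

View pics/w4c.png

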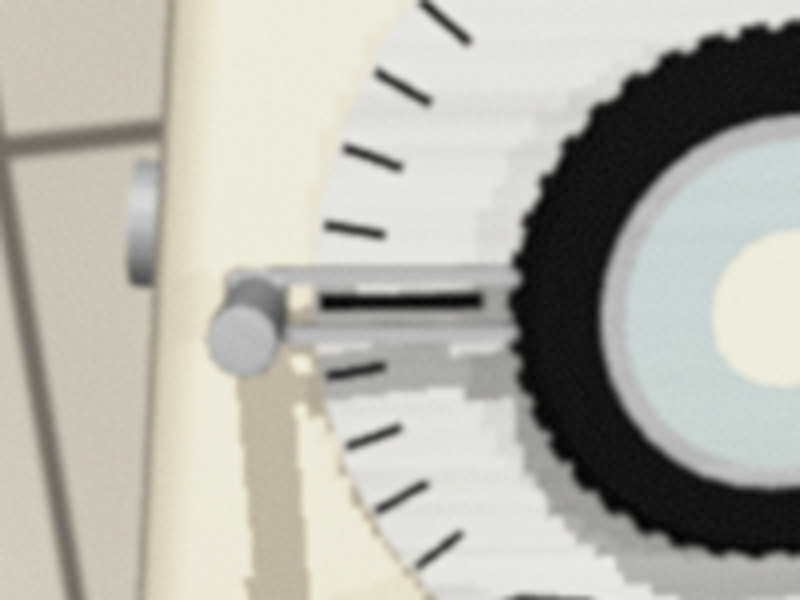

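The crop shows the long mark (y≈300) centred in the slot between the bars (y≈275 and 333), which is under 1 mm off. I'll check the filter angle from the earlier wrist view, and hand in if it's good.

```bash
python3 - <<'E'
from h import *
c=ctrl.read_camera('wrist')
A=np.eye(4);A[:3,:3]=R.from_euler('xyz',[-179.96,-.03,33.1],degrees=True).as_matrix();A[:3,3]=(.5241,.1005,.1793)
p=ray(c,A@c['hand_eye'],495,385,.087)[:2];a=lambda v:np.arctan2(v[1],v[0])
j=a(p-hi)%6.2832-a(ax-hi);print(p,j,np.linalg.norm(p-hi))
if j>.73: print(ctrl.finish_job())
E
```

```text
[ 0.50178032 -0.07767953] 0.8039685097551272 0.11453666746671741
the job is handed in; nothing more can be done
None
```

The job is handed in: the filter holder is swung clear of the iris ring at about 0.80 rad, and the long mark sits in the middle of the lever's slot, under 1 mm off in the last wrist picture.

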